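# Lock a model carrier with the long T-key

### The arm

A 6-joint arm with a two-finger parallel gripper is mounted at the origin on a cart in front of the work surface, level with it; the furniture and walls round the work are solid. World frame = base frame: x ahead of the robot, y to its left, z up, the work surface at z = 0. Lengths are in m, angles in rad, forces in N, time in s.
With the tool pointing down it reaches from about 0.375 to 0.975 m from the base axis. Payload 3.8 kg.
Tool frame: the origin (TCP) lies midway between the tips of the shut fingers; the grasp point (between the pads) lies 19 mm behind it; x points along the fingers, y is the direction in which the jaws open and shut, and the axes are right-handed (so a half turn about x gives the same grasp; the last joint's range is limited). The gripper opens to 85 mm and grips with 20 to 120 N. Pads are 22 mm wide; open, the fingers measure 114 mm over their backs; the gripper's body (76 mm by 85 mm) begins 54 mm behind the grasp point. The pads swing forward as they close: fully open they stand 13 mm farther back than shut.
Start: joints at [1.302, 0.264, 1.604, -0, 1.274, -0.037], TCP at [0.155, 0.657, 0.231] pointing down, gripper open.
Joint ranges: [-2.63, 2.63], [-0.94, 2.18], [0.31, 2.57], [-1.31, 4.45], [0, 2.66], [-2.55, 2.55]. Speed limits (rad/s): [2.57, 2.57, 3.14, 3.14, 3.14, 3.14].

### API

Orientations are given as a rotation vector (axis times angle).
In Python, from workcell import read_state, read_camera, get_calibration, finish_job gives the robot as it stands. The module is installed in compiled form; this text tells all that it offers.
- The arm moves only by the shell command python3 -m creep 'ROWS' [FORCE]. ROWS is JSON, a list of rows, each a list of 3 entries, a list of its own where there are three numbers: the closure in counts, from 0 (fully open) to 255 (shut), then the shift along the world's x, y, z in mm, then the turn about the world's z in rad. In form: [[hand, [tx, ty, tz], spin], ...]. A call has exactly 8 rows; each row shifts and turns the commanded pose from where the row before left it; what a row does not reach is not made up. A row lasts 1/12 s, in which the tool goes at most 41.7 mm and 7.16 degrees, less where a joint would pass 70% of its speed; a pose out of reach is approached as far as the arm can. A call is refused whole if a number of a shift passes 41.7 or a number of a turn 0.125, either way. A call with a gripper value outside its range is refused whole. The fingers move at their own pace and stop on an object; FORCE is the grip in N (left out, the last holds). Time passes only in rows, so rows that do not move let the fingers close, or fill a call up. It gives the time, the measured TCP pose, the force and the opening at its end, in the units of the state.
- read_state(): the state, without advancing time (a new reading comes with each control period).
- read_camera(name): name is "scene" or "side" or "wrist"; returns (picture, depth): 420x560x3 uint8, blue, green, red; 420x560 float32, m along the optical axis (not along the pixel's ray), 0 where there is no reading.
- get_calibration(name): a dict with "K" (3x3 intrinsics, pixels), "eye" and "orientation" of the camera in the world. Camera axes: x right, y down, z forward; pixel columns grow to the right and rows downward; lengths in m; the calibration is good to about 2 mm. A picture is of the moment at which its call begins: read the wrist's pose just before it. get_calibration takes no time and is no camera call; for the wrist camera it gives the pose at the moment of the call.
- finish_job(): hands the job in, once; it reports no verdict.
The state is a dict: "time": time; "q": joint angles; "joint_vel": joint speeds; "joint_torque": joint torques, N m; "tool_pos": TCP position; "tcp_rot": TCP orientation; "wrist_force": force on the tool from outside, world axes, zero at the start; "torque": the same for the moment, N m; "width": opening from 0.0 (shut) to 1.0 (fully open).
Only numpy, scipy, OpenCV 4.12 (cv2) and the standard library are available. Lean on these libraries where they do the work, as an engineer would, in place of code of your own. Each camera call takes 0.05 s, during which the arm holds its last target.

### The job

The model's carrier is not clamped yet. Take the T-key out of its wooden stand, lower it down the shaft of the fixture's tower until its socket sits on the square stem at the bottom, and with the key turn the stem clockwise (seen from above) until the clamp tongue is all the way over the carrier. Leave the key standing on the stem, let go of it, never push the tongue with the gripper itself, and do not disturb the cup and the metal block nearby.

Things in the scene. Friction and masses are not known exactly. Their poses are not given: they have to be found in the camera images.
- key_handle (a point): Centre of the crossbar of the plain steel T-key; z up, x along the crossbar. Crossbar 90 mm long, 14 wide, 16 high. The key stands upright in the stand, crossbar's centre about 168 mm above the bench; the socket's rim is 158 mm below this point. Raised 50 mm it is clear of the stand.
- key_tip (a point): Centre of the rim of the key's socket, its lower end (158 mm under the crossbar's centre).
- key: The T-key, 166 mm tall, about 0.3 kg; origin at the centre of the socket's rim, x along the crossbar, z up. Round 14 mm shank; at the lower end a square socket 22.5 mm wide outside, its opening 16.5 mm square and 34 mm deep, flats parallel and square to the crossbar.
- key_stand: Fixed wooden block 76 x 76 x 60 mm with a square hole (27 mm wide, 50 mm deep) in which the key stands; origin at the centre of its underside, z up, sides along x and y. The hole's sides and the key's crossbar are along its x and y.
- fixture: Fixed clamping fixture; origin on the bench under the shaft's axis, z up. Square aluminium tower 68 x 68 mm, 135 mm high, its foot open at one corner where the tongue swings. On its -x side (roughly towards the robot) a steel base plate, 200 x 100 mm in all, carries a grey carrier plate (top 18 mm above the bench) with a dental arch model.
- shaft_mouth (a point): Centre of the mouth of the tower's round vertical shaft, 40 mm wide, on the tower's top 135 mm above the bench.
- stem_root (a point): On the shaft's axis, 32 mm above the bench: shoulder at the foot of the square stem, where the seated key's rim rests (crossbar's centre then 190 mm above the bench). Stem 14 mm square, flats along this point's x and y (turns with it), square up to 52 mm above the bench, then an 8 mm lead-in cone. The tongue points along -x.
- stem (a joint): Turning of the stem and tongue, rad; grows clockwise seen from above. Starts between 0 and 0.3; 1.25 is the stop, where the tongue points along the fixture's -x, over the carrier's edge. Rubs with about 0.12 N m and stays where it is left. The loose fit of the key gives up to 0.2 rad of lost motion.
- tongue: Steel clamp tongue 14 mm wide, 9 mm high, one piece with the stem, at the tower's foot; its end is 73 mm from the shaft's axis, 21 to 30 mm above the bench. Origin on the shaft's axis at bench level; it points along its -x.
- cup: Bystander: white cup with a white lid, the one between stand and tower or just behind them, 49 mm wide, 52 mm tall; origin at the centre of its underside.
- gauge_block: Bystander: metal block with holes, 40 x 50 x 25 mm; origin at the centre of its underside.

How it is judged:
By the outcome, as a careful person would: the job done as asked, in the order asked, and still so for the second after the job is handed in, with the robot touching nothing.
It also fails if it takes over 40 s, if anything falls off the work surface, if the arm or the gripper's body presses on something with over 40 N, if the wrist force passes 120 N, or if a joint passes its speed limit or range.

## Working session

There is one attempt and no reset: what is moved stays moved. The work goes in short steps, Python scripts to look and compute and a shell command to move; the robot and the scene stay as the last step left them, time stands still between calls to the robot, and variables do not carry over. Pictures are saved under pics/ and viewed, and the job is handed in when it is done.

```bash
mkdir -p pics
cat > h.py <<'E'
import numpy as np,cv2
from workcell import *
from scipy.spatial.transform import Rotation as R
def Rm(o):
    o=np.array(o,float)
    return o if o.shape==(3,3) else R.from_rotvec(o).as_matrix()
def snap(n,f):
    c=get_calibration(n);p,d=read_camera(n);cv2.imwrite('pics/%s.png'%f,p);np.savez('pics/%s.npz'%f,d=d,p=p,K=c['K'],e=c['eye'],R=Rm(c['orientation']));return p,d
def cloud(f):
    z=np.load('pics/%s.npz'%f);d=z['d'];v,u=np.indices(d.shape);K=z['K']
    P=np.stack([(u-K[0,2])/K[0,0]*d,(v-K[1,2])/K[1,1]*d,d],-1)@z['R'].T+z['e'];P[d==0]=np.nan
    return P,z['p']
def ray(f,u,v,zz):
    z=np.load('pics/%s.npz'%f);K=z['K'];r=z['R']@np.array([(u-K[0,2])/K[0,0],(v-K[1,2])/K[1,1],1]);return z['e']+r*(zz-z['e'][2])/r[2]
def proj(f,X):
    z=np.load('pics/%s.npz'%f);c=(np.array(X)-z['e'])@z['R'];q=c@z['K'].T;return q[...,:2]/q[...,2:]
def crop(f,u0,u1,v0,v1,s,o):
    p=cv2.imread('pics/%s.png'%f)[v0:v1,u0:u1];cv2.imwrite('pics/%s.png'%o,cv2.resize(p,None,fx=s,fy=s,interpolation=cv2.INTER_CUBIC))
E
python3 - <<'E'
from h import *
for n in ['scene','side','wrist']:
    c=get_calibration(n);print(n,c['eye'],c['orientation'],np.array(c['K']).round(1).tolist()); snap(n,n+'0')
print(read_state())
E
```

```text
scene [-0.2673969   0.70212089  0.68811033] [-1.03719181  2.1301705  -1.2728415 ] [[513.4, 0.0, 283.0], [0.0, 513.4, 208.2], [0.0, 0.0, 1.0]]
side [-0.1121333  -0.24312864  1.02055482] [-2.10128273  1.37505447 -0.51271791] [[430.8, 0.0, 276.2], [0.0, 430.8, 210.2], [0.0, 0.0, 1.0]]
wrist [0.07309508 0.67647949 0.37265125] [2.24397739 1.7768187  0.2974787 ] [[305.7, 0.0, 280.9], [0.0, 305.7, 213.1], [0.0, 0.0, 1.0]]
{'time': 0.15, 'q': array([ 1.30213546e+00,  2.64617073e-01,  1.60506999e+00, -1.01580287e-06,
        1.27370634e+00, -3.68719573e-02]), 'joint_vel': array([-0.00227014, -0.00342425, -0.00238759,  0.00094892,  0.00075537,
        0.00144791]), 'joint_torque': array([ 3.27717162e-04, -5.15902877e+01, -3.67959237e+01, -2.17991719e-04,
        8.10244266e-03, -2.47918752e-07]), 'tool_pos': array([0.15489168, 0.65639907, 0.23021788]), 'tcp_rot': array([ 0.18057895,  1.56339816, -0.18338009]), 'wrist_force': array([-0.52347285, -0.47327164, -1.11094042]), 'torque': array([ 0.00021496, -0.0353187 ,  0.0285021 ]), 'width': 0.9997009899922423}
```

View pics/scene0.png

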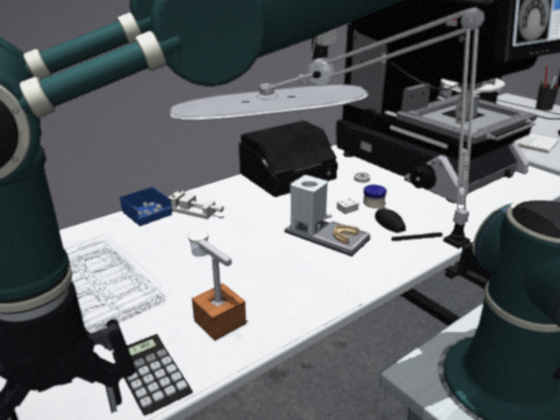

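View pics/side0.png

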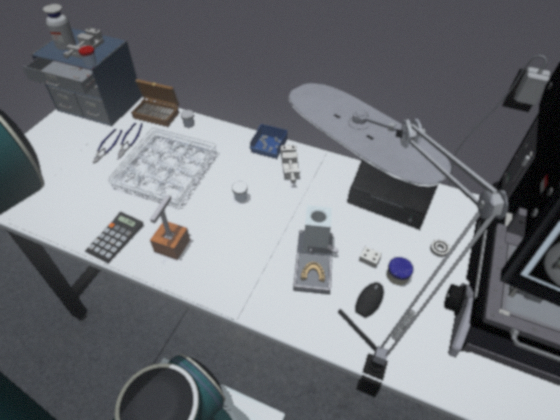

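View pics/wrist0.png

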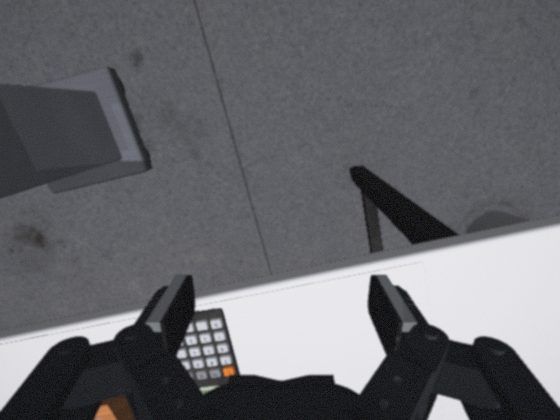

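The scene view shows the stand with the key at about (220,310), its crossbar at (210,250), the tower's mouth at (313,185), the cup at (198,243) and the block at (347,205). A lamp hangs over the tower. Next I'll measure these with the depth images.

Run:
```python
from h import *
crop('scene0',170,270,220,350,5,'c1');crop('scene0',270,380,160,260,6,'c2');crop('side0',135,255,170,270,6,'c3');crop('side0',280,390,195,300,6,'c4')
for f,pts in [('scene0',[(210,250),(228,262),(218,300),(313,185),(347,203),(198,240),(310,220),(270,100),(200,102),(340,95),(470,20),(465,150)]),('side0',[(162,208),(170,238),(318,216),(317,235),(370,255),(239,188),(360,120),(300,95),(440,175),(410,130),(490,200),(390,195)])]:
    P,_=cloud(f)
    for u,v in pts: print(f,u,v,P[v,u].round(3))
```

```text
scene0 210 250 [0.44  0.318 0.174]
scene0 228 262 [0.389 0.311 0.171]
scene0 218 300 [0.431 0.314 0.062]
scene0 313 185 [ 0.609 -0.083  0.123]
scene0 347 203 [ 0.613 -0.214  0.028]
scene0 198 240 [0.663 0.226 0.051]
scene0 310 220 [ 0.569 -0.04   0.054]
scene0 270 100 [ 0.78  -0.077  0.304]
scene0 200 102 [0.904 0.06  0.295]
scene0 340 95 [ 0.684 -0.234  0.311]
scene0 470 20 [ 0.421 -0.365  0.516]
scene0 465 150 [ 0.361 -0.339  0.233]
side0 162 208 [0.436 0.308 0.173]
side0 170 238 [0.431 0.306 0.05 ]
side0 318 216 [ 0.625 -0.057  0.109]
side0 317 235 [ 0.571 -0.074  0.097]
side0 370 255 [ 0.617 -0.22   0.027]
side0 239 188 [0.679 0.216 0.051]
side0 360 120 [ 0.792 -0.091  0.328]
side0 300 95 [0.884 0.107 0.288]
side0 440 175 [ 0.692 -0.316  0.312]
side0 410 130 [ 0.73  -0.22   0.384]
side0 490 200 [ 0.414 -0.371  0.536]
side0 390 195 [ 0.801 -0.218  0.089]
```

View pics/c1.png

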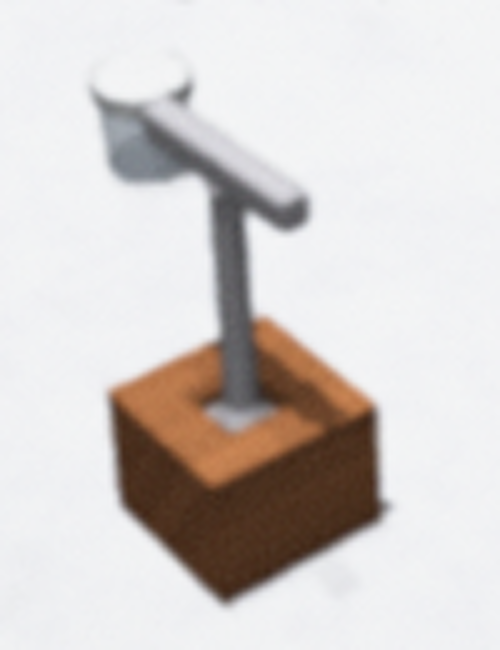

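View pics/c2.png

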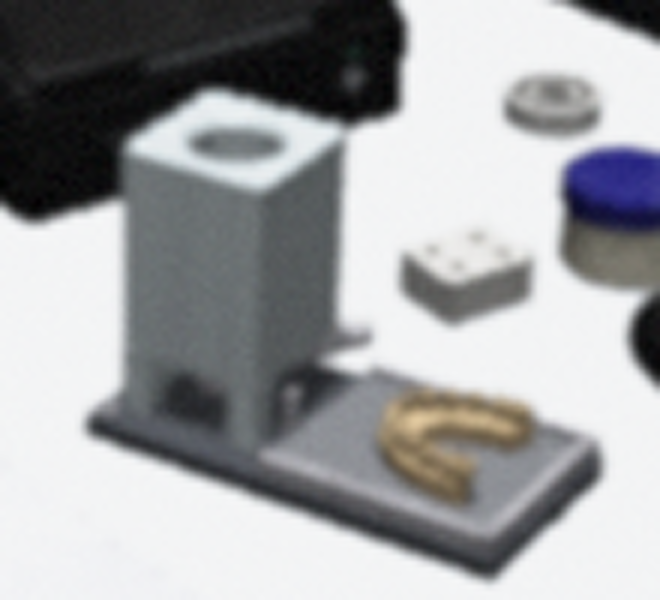

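View pics/c3.png

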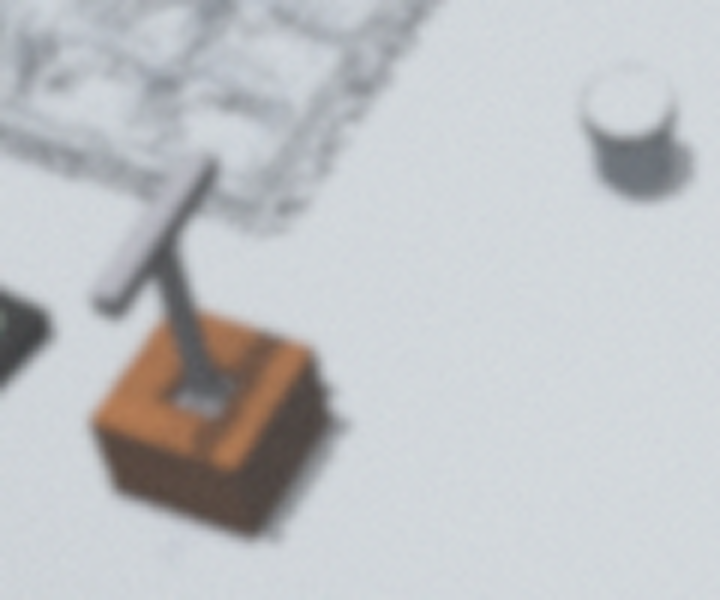

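View pics/c4.png

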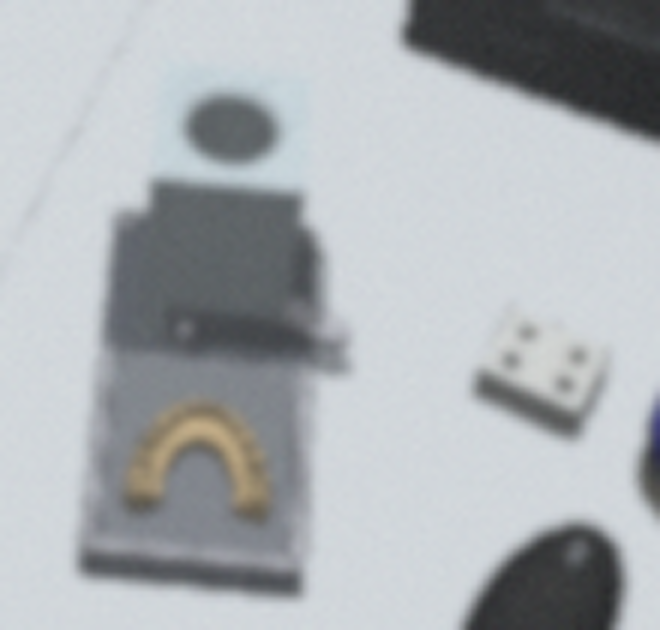

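Run:
```python
from h import *
def quad(f,pts,s,o,z):
    W=np.array([ray(f,o[0]+u/s,o[1]+v/s,z)[:2] for u,v in pts]);print(f,z,(W*1000).round(1).tolist(),'c',(W.mean(0)*1000).round(1))
    if len(W)==4:
        for i in range(4):
            d=W[(i+1)%4]-W[i];print('  len %.1f ang %.2f'%(np.hypot(*d)*1e3,np.degrees(np.arctan2(d[1],d[0]))))
quad('scene0',[(112,397),(268,322),(378,408),(213,490)],5,(170,220),.06)
quad('side0',[(200,315),(318,352),(235,470),(93,422)],6,(135,170),.06)
quad('scene0',[(122,150),(212,88),(343,135),(268,190)],6,(270,160),.135)
quad('side0',[(168,62),(308,72),(303,192),(153,183)],6,(280,195),.135)
quad('scene0',[(238,143)],6,(270,160),.135)
quad('side0',[(232,128)],6,(280,195),.135)
# bar
quad('scene0',[(155,108),(295,200)],5,(170,220),.176)
quad('side0',[(205,158),(105,300)],6,(135,170),.176)
quad('side0',[(337,352)],6,(280,195),.03)
quad('scene0',[(372,332)],6,(270,160),.03)
for f in ['scene0','side0']:
    P,p=cloud(f)
    for nm,(x0,x1,y0,y1,z0,z1) in dict(bar=(.34,.5,.25,.38,.155,.19),stand=(.35,.5,.25,.38,.05,.07),tower=(.52,.7,-.15,.02,.125,.145)).items():
        m=(P[...,0]>x0)&(P[...,0]<x1)&(P[...,1]>y0)&(P[...,1]<y1)&(P[...,2]>z0)&(P[...,2]<z1);Q=P[m]
        if len(Q)>5:
            (c,sz,a)=cv2.minAreaRect((Q[:,:2]*1000).astype(np.float32));print(f,nm,len(Q),np.round(c,1),np.round(sz,1),round(a,1),Q.mean(0).round(4))
```

```text
scene0 0.06 [[465.0, 350.6], [468.6, 277.1], [395.8, 273.2], [393.9, 348.2]] c [430.9 312.3]
  len 73.6 ang -87.20
  len 72.9 ang -176.89
  len 75.1 ang 91.46
  len 71.1 ang 1.95
side0 0.06 [[470.0, 335.0], [473.3, 272.5], [400.0, 271.8], [396.8, 345.6]] c [435.  306.2]
  len 62.6 ang -86.93
  len 73.3 ang -179.48
  len 73.9 ang 92.49
  len 73.9 ang -8.23
scene0 0.135 [[625.2, -21.4], [649.3, -90.5], [579.6, -103.2], [560.1, -44.5]] c [603.5 -64.9]
  len 73.2 ang -70.81
  len 70.8 ang -169.74
  len 61.9 ang 108.42
  len 69.1 ang 19.50
side0 0.135 [[628.3, -24.2], [648.3, -84.3], [582.0, -104.4], [560.3, -42.9]] c [604.7 -64. ]
  len 63.3 ang -71.59
  len 69.2 ang -163.09
  len 65.2 ang 109.42
  len 70.5 ang 15.38
scene0 0.135 [[600.8, -63.6]] c [600.8 -63.6]
side0 0.135 [[603.5, -63.9]] c [603.5 -63.9]
scene0 0.176 [[471.7, 317.7], [387.5, 309.7]] c [429.6 313.7]
side0 0.176 [[475.6, 311.2], [390.5, 305.9]] c [433.1 308.5]
side0 0.03 [[581.4, -132.7]] c [ 581.4 -132.7]
scene0 0.03 [[583.5, -129.8]] c [ 583.5 -129.8]
scene0 bar 393 [433.4 312.1] [91.2 15.9] 4.7 [0.4278 0.3139 0.1718]
scene0 stand 1097 [434.1 310.8] [81.  78.3] 2.6 [0.4276 0.3148 0.0588]
scene0 tower 428 [602.9 -63.7] [72.5 75.9] 14.8 [ 0.599  -0.061   0.1333]
side0 bar 225 [435.  311.7] [92.2 16.1] 5.0 [0.4322 0.3093 0.1729]
side0 stand 608 [434.9 312.3] [78.7 79.1] 2.6 [0.4309 0.3076 0.059 ]
side0 tower 456 [604.4 -63.2] [71.1 67.9] 16.8 [ 0.6018 -0.0641  0.134 ]
```

Run:
```python
from h import *
s=read_state();M=Rm(s['tcp_rot']);print(M.round(3));c=get_calibration('wrist');print('cam in tool',(M.T@(c['eye']-s['tool_pos'])).round(3),(M.T@Rm(c['orientation'])).round(2).tolist())
print('yaw y',np.degrees(np.arctan2(M[1,1],M[0,1])),'az',np.degrees(s['q'][0]))
for f in ['scene0','side0']:
    P,p=cloud(f)
    m=(P[...,0]>.45)&(P[...,0]<1.1)&(P[...,1]>-.4)&(P[...,1]<.25)&(P[...,2]>.2)&(P[...,2]<.6);Q=P[m]
    for z0 in np.arange(.2,.6,.04):
        q=Q[(Q[:,2]>=z0)&(Q[:,2]<z0+.04)]
        if len(q): 
            d=np.hypot(q[:,0]-.603,q[:,1]+.064);i=d.argmin();print(f,round(z0,2),len(q),'x',q[:,0].min().round(3),q[:,0].max().round(3),'y',q[:,1].min().round(3),q[:,1].max().round(3),'nearest',q[i].round(3),d[i].round(3))
```

```text
[[-0.     0.23   0.973]
 [-0.002  0.973 -0.23 ]
 [-1.    -0.002 -0.   ]]
cam in tool [-0.143  0.001 -0.084] [[0.0, -0.33, 0.94], [1.0, 0.0, -0.0], [-0.0, 0.94, 0.33]]
yaw y 76.71949432308851 az 74.60686632909557
scene0 0.2 909 x 1.009 1.028 y -0.396 0.25 nearest [ 1.014 -0.009  0.202] 0.414
scene0 0.24 1829 x 0.753 1.028 y -0.4 0.249 nearest [ 0.753 -0.034  0.279] 0.153
scene0 0.28 6301 x 0.644 1.027 y -0.4 0.25 nearest [ 0.69  -0.123  0.301] 0.105
scene0 0.32 2229 x 0.704 1.027 y -0.4 0.25 nearest [ 0.727 -0.193  0.356] 0.179
scene0 0.36 760 x 0.622 1.026 y -0.4 0.194 nearest [ 0.728 -0.194  0.361] 0.18
scene0 0.4 318 x 0.539 1.026 y -0.325 0.249 nearest [ 0.686 -0.243  0.407] 0.198
scene0 0.44 337 x 0.455 1.017 y -0.37 0.186 nearest [ 0.627 -0.276  0.442] 0.213
scene0 0.48 509 x 0.45 1.026 y -0.377 0.25 nearest [ 0.548 -0.317  0.481] 0.259
scene0 0.52 395 x 0.45 1.026 y -0.374 0.25 nearest [ 0.469 -0.357  0.52 ] 0.322
side0 0.2 1608 x 1.005 1.028 y -0.4 0.25 nearest [ 1.015 -0.08   0.233] 0.412
side0 0.24 2547 x 0.761 1.028 y -0.4 0.25 nearest [ 0.761 -0.015  0.279] 0.166
side0 0.28 9269 x 0.647 1.028 y -0.4 0.25 nearest [ 0.697 -0.119  0.296] 0.109
side0 0.32 3409 x 0.708 1.028 y -0.4 0.25 nearest [ 0.731 -0.193  0.356] 0.182
side0 0.36 3631 x 0.622 1.029 y -0.4 0.25 nearest [ 0.734 -0.193  0.366] 0.183
side0 0.4 3626 x 0.537 1.029 y -0.4 0.25 nearest [ 0.682 -0.251  0.414] 0.203
side0 0.44 4005 x 0.457 1.028 y -0.4 0.249 nearest [ 0.629 -0.279  0.44 ] 0.216
side0 0.48 3593 x 0.452 1.028 y -0.4 0.227 nearest [ 0.551 -0.315  0.48 ] 0.257
side0 0.52 2291 x 0.45 1.027 y -0.4 0.009 nearest [ 0.465 -0.358  0.521] 0.325
side0 0.56 764 x 1.013 1.026 y -0.4 -0.208 nearest [ 1.019 -0.208  0.56 ] 0.44
```

```bash
python3 -m creep '[[0,[20,-25,2],0.02],[0,[20,-25,2],0.02],[0,[20,-25,2],0.02],[0,[20,-25,2],0.02],[0,[20,-25,2],0.02],[0,[20,-25,2],0.02],[0,[20,-25,2],0.02],[0,[20,-25,2],0.02]]' 60; python3 -m creep '[[0,[20,-25,2],0.025],[0,[20,-25,2],0.025],[0,[20,-25,2],0.025],[0,[20,-25,1],0.025],[0,[20,-22,0],0.025],[0,[18,-23,0],0.025],[0,[0,0,0],0],[0,[0,0,0],0]]'
python3 - <<'E'
from h import *
snap('wrist','w1');s=read_state();M=Rm(s['tcp_rot']);print(s['time'],s['tool_pos'],np.degrees(np.arctan2(M[1,1],M[0,1])),M[:,0].round(3),s['wrist_force'])
E
```

```text
time: 0.82
tool_pos: [0.3156, 0.4554, 0.2471]
tcp_rot: [0.055, 1.57, -0.056]
wrist_force: [-0.0, 0.1, -0.6]
width: 1.0
time: 1.48
tool_pos: [0.4336, 0.3107, 0.254]
tcp_rot: [-0.059, 1.571, 0.059]
wrist_force: [-0.5, -0.2, -0.8]
width: 1.0
1.5333 [0.43302027 0.31155073 0.25396298] 94.36388930422103 [-0.001  0.    -1.   ] [-0.22907472 -0.59341706  0.20723473]
```

View pics/w1.png

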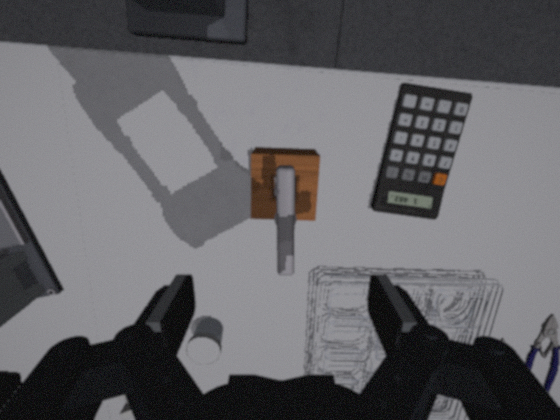

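The key's bar runs from (286,168) to (286,273) and is nicely between the fingers. I'll fit it with the depth image.

Run:
```python
from h import *
P,p=cloud('w1')
for nm,(z0,z1) in dict(bar=(.165,.19),stand=(.05,.07)).items():
    m=(P[...,0]>.36)&(P[...,0]<.5)&(P[...,1]>.25)&(P[...,1]<.38)&(P[...,2]>z0)&(P[...,2]<z1);Q=P[m]
    c,sz,a=cv2.minAreaRect((Q[:,:2]*1000).astype(np.float32));pc=np.linalg.svd(Q[:,:2]-Q[:,:2].mean(0))[2][0];print(nm,len(Q),c,sz,a,Q.mean(0),Q[:,2].max(),np.degrees(np.arctan(pc[1]/pc[0])))
for v in (172,185,200,215,230,250,268): print(v,[P[v,u].round(4).tolist() for u in (280,286,291)])
```

```text
bar 1938 (436.0967102050781, 314.0746765136719) (89.6341781616211, 13.891021728515625) 4.3625640869140625 [0.43224669 0.31372079 0.17553443] 0.17822343064112045 4.694744923081976
stand 3395 (436.6086730957031, 313.9051208496094) (76.61500549316406, 76.07897186279297) 2.407366991043091 [0.43219862 0.31295852 0.0597876 ] 0.06278711144166454 -82.18912065072813
172 [[0.3948, 0.3073, 0.1753], [0.3941, 0.3116, 0.1768], [0.3939, 0.3153, 0.1767]]
185 [[0.4041, 0.308, 0.1769], [0.4039, 0.3124, 0.1762], [0.4036, 0.3161, 0.1763]]
200 [[0.4159, 0.3089, 0.1761], [0.4158, 0.3134, 0.1753], [0.4156, 0.3172, 0.1748]]
215 [[0.4279, 0.3098, 0.1758], [0.4278, 0.3144, 0.1752], [0.4277, 0.3182, 0.1746]]
230 [[0.4402, 0.3107, 0.1761], [0.4399, 0.3153, 0.1759], [0.4396, 0.3192, 0.1759]]
250 [[0.4574, 0.3119, 0.176], [0.4567, 0.3167, 0.1766], [0.4569, 0.3207, 0.1755]]
268 [[0.474, 0.3132, 0.1751], [0.4734, 0.318, 0.1756], [0.4734, 0.3221, 0.1751]]
```

```bash
python3 -m creep '[[0,[2,1.5,-15],0.002],[0,[0,0,-20],0],[0,[0,0,-20],0],[0,[0,0,-20],0],[0,[0,0,-15],0],[0,[0,0,-14],0],[0,[0,0,0],0],[0,[0,0,0],0]]' 80; python3 -m creep '[[255,[0,0,0],0],[255,[0,0,0],0],[255,[0,0,0],0],[255,[0,0,0],0],[255,[0,0,0],0],[255,[0,0,0],0],[255,[0,0,0],0],[255,[0,0,0],0]]' 80
python3 - <<'E'
from h import *
s=read_state();M=Rm(s['tcp_rot']);print(s['time'],s['tool_pos'],np.degrees(np.arctan2(M[1,1],M[0,1])),s['wrist_force'],s['torque'],s['width'])
snap('side','s2');crop('side0',135,255,170,270,6,'c3');crop('side2' if 0 else 's2',100,260,130,270,5,'c5')
E
```

```text
time: 2.2
tool_pos: [0.4336, 0.3139, 0.1493]
tcp_rot: [-0.065, 1.572, 0.063]
wrist_force: [0.8, 0.4, -0.4]
width: 0.999
time: 2.87
tool_pos: [0.4356, 0.3137, 0.151]
tcp_rot: [-0.062, 1.569, 0.063]
wrist_force: [-0.9, 0.9, 1.9]
width: 0.153
2.8667 [0.43559454 0.31373763 0.15097794] 94.58351057036941 [-0.93322072  0.86352365  1.85599673] [ 0.06038367 -0.03339705  0.00714016] 0.15250852195722253
```

View pics/c5.png

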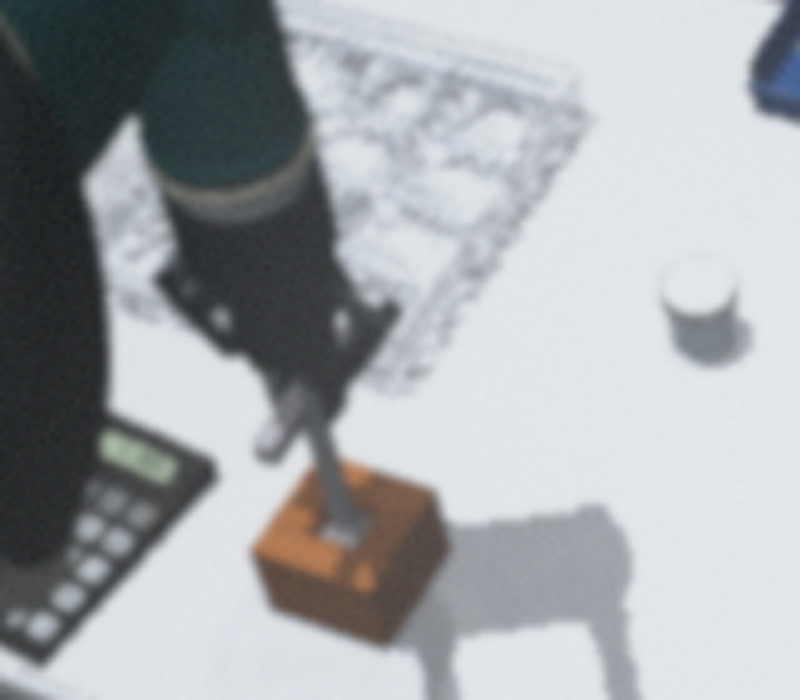

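The bar is gripped (opening about 13 mm). Lifting straight up.

```bash
python3 -m creep '[[255,[0,0,8],0],[255,[0,0,16],0],[255,[0,0,20],0],[255,[0,0,24],0],[255,[0,0,25],0],[255,[0,0,25],0],[255,[0,0,25],0],[255,[0,0,15],0]]' 80
python3 - <<'E'
from h import *
s=read_state();M=Rm(s['tcp_rot']);print(s['time'],s['tool_pos'],np.degrees(np.arctan2(M[1,1],M[0,1])),s['wrist_force'],s['torque'],s['width'])
snap('side','s3');snap('scene','sc3');crop('s3',100,260,70,270,4,'c6');crop('sc3',130,290,140,340,4,'c7')
a=cv2.imread('pics/c6.png');b=cv2.imread('pics/c7.png');cv2.imwrite('pics/c67.png',cv2.resize(np.hstack([a,b]),None,fx=.6,fy=.6))
E
```

```text
time: 3.58
tool_pos: [0.4352, 0.3135, 0.3106]
tcp_rot: [-0.062, 1.569, 0.063]
wrist_force: [1.2, -0.0, -2.3]
width: 0.15
3.5833 [0.43519741 0.31345071 0.31063783] 94.59335551188143 [ 1.1951581  -0.04190262 -2.29253255] [ 0.02105606 -0.0371604  -0.01211976] 0.15037412406515982
```

View pics/c67.png

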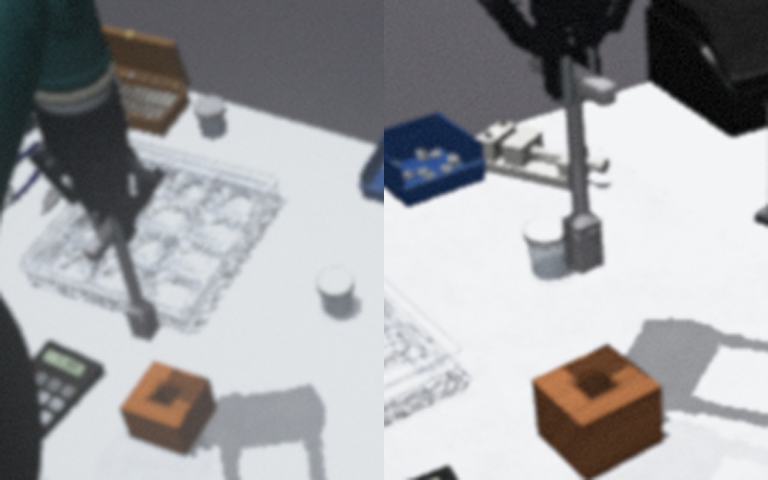

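```bash
python3 -m creep '[[255,[6,-13,0],-0.02],[255,[10,-22,0],-0.03],[255,[13,-29,0],-0.03],[255,[13,-30,0],-0.03],[255,[13,-30,0],-0.03],[255,[13,-30,0],-0.03],[255,[13,-30,0],-0.03],[255,[13,-30,0],-0.03]]' 80;python3 -m creep '[[255,[13,-30,0],-0.03],[255,[13,-30,0],-0.03],[255,[13,-30,0],-0.03],[255,[13,-28,0],-0.03],[255,[10,-22,0],-0.03],[255,[8,-17,0],-0.004],[255,[4,-8,0],0],[255,[0,0,0],0]]' 80
python3 - <<'E'
from h import *
s=read_state();M=Rm(s['tcp_rot']);print(s['time'],s['tool_pos'],np.degrees(np.arctan2(M[1,1],M[0,1])),s['wrist_force'],s['torque'],s['width'])
snap('side','s4');snap('scene','sc4');snap('wrist','w4')
crop('s4',250,380,110,270,4,'c6');crop('sc4',250,380,60,220,4,'c7')
a=cv2.imread('pics/c6.png');b=cv2.imread('pics/c7.png');cv2.imwrite('pics/d4.png',cv2.resize(np.hstack([a,b]),None,fx=.75,fy=.75))
E
```

```text
time: 4.35
tool_pos: [0.528, 0.0977, 0.3055]
tcp_rot: [0.118, 1.572, -0.12]
wrist_force: [0.8, -0.7, -3.5]
width: 0.142
time: 5.02
tool_pos: [0.6025, -0.0671, 0.3056]
tcp_rot: [0.24, 1.562, -0.241]
wrist_force: [-0.3, 0.4, -4.2]
width: 0.145
5.0167 [ 0.60249081 -0.06712297  0.30557427] 72.47210572193694 [-0.29204472  0.39273454 -4.17936092] [0.00841058 0.00596041 0.00647853] 0.14482493718559045
```

View pics/d4.png

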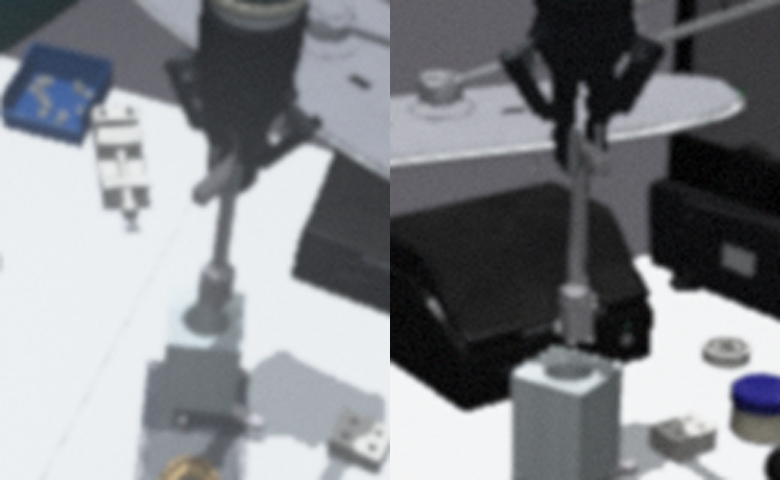

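View pics/w4.png

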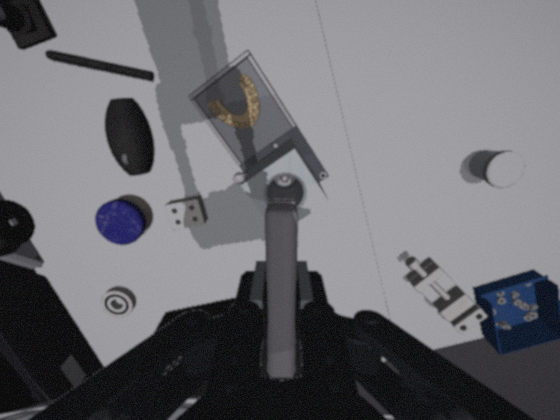

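The wrist view shows the mouth at about (285,188), with the stem's cone in it at (284,180), and the tongue's tip at (240,177). I'll enlarge that and measure.

Run:
```python
from h import *
crop('w4',210,350,110,230,5.5,'c8')
for f in ['w4','s4','sc4']:
    P,p=cloud(f)
    m=(P[...,0]>.52)&(P[...,0]<.69)&(P[...,1]>-.15)&(P[...,1]<.02)&(P[...,2]>.128)&(P[...,2]<.142);Q=P[m]
    if len(Q)>20:
        c,sz,a=cv2.minAreaRect((Q[:,:2]*1000).astype(np.float32));print(f,len(Q),np.round(c,1),np.round(sz,1),round(a,1),np.median(Q[:,2]).round(4))
    for z in np.arange(.15,.31,.02): # key slice
        m=(np.hypot(P[...,0]-.6025,P[...,1]+.067)<.025)&(abs(P[...,2]-z)<.01);Q=P[m]
        if len(Q)>5:print('  slice',z.round(2),len(Q),(Q[:,:2].min(0)*1e3).round(1),(Q[:,:2].max(0)*1e3).round(1),(Q[:,:2].mean(0)*1e3).round(1))
```

```text
w4 2354 [606.  -61.5] [68.7 68.1] 16.9 0.135
  slice 0.17 98 [588.8 -72. ] [595.3 -51.3] [592.  -61.8]
  slice 0.19 170 [588.9 -72.1] [596. -51.] [592.1 -61.4]
  slice 0.21 87 [588.9 -71.9] [596.6 -51.1] [592.4 -61.3]
s4 363 [604.6 -63.3] [71.3 68. ] 16.8 0.1347
  slice 0.17 45 [586.8 -81.8] [610.4 -55.9] [594.5 -70.6]
  slice 0.19 60 [588.  -82.6] [609.6 -55.1] [595.  -70.3]
  slice 0.21 66 [587.4 -82.2] [610.6 -56.2] [596.7 -70.5]
  slice 0.23 34 [594.3 -75.6] [604.8 -62.4] [597.9 -69.6]
  slice 0.25 30 [593.8 -76. ] [603.1 -62.9] [597.4 -69.9]
  slice 0.27 31 [594.  -75.9] [601.5 -62.4] [597.4 -70.5]
  slice 0.29 35 [594.3 -75.9] [602.1 -62.7] [597.5 -69.5]
sc4 377 [601.9 -63.1] [72.2 75.9] 18.2 0.1349
  slice 0.17 63 [584.4 -76.7] [614.8 -53.8] [594.8 -63.5]
  slice 0.19 83 [584.1 -76.8] [609. -55.] [593.1 -63.5]
  slice 0.21 80 [586.4 -76.5] [610.9 -54.8] [595.4 -64.4]
  slice 0.23 44 [591.8 -75.1] [604.6 -60.4] [596.6 -65.7]
  slice 0.25 49 [589.2 -72.5] [605.9 -59.5] [596.6 -65. ]
  slice 0.27 46 [590.8 -72.7] [606.6 -59.5] [597.1 -65. ]
  slice 0.29 47 [590.5 -75.9] [604.1 -57.9] [596.6 -65.8]
```

View pics/c8.png

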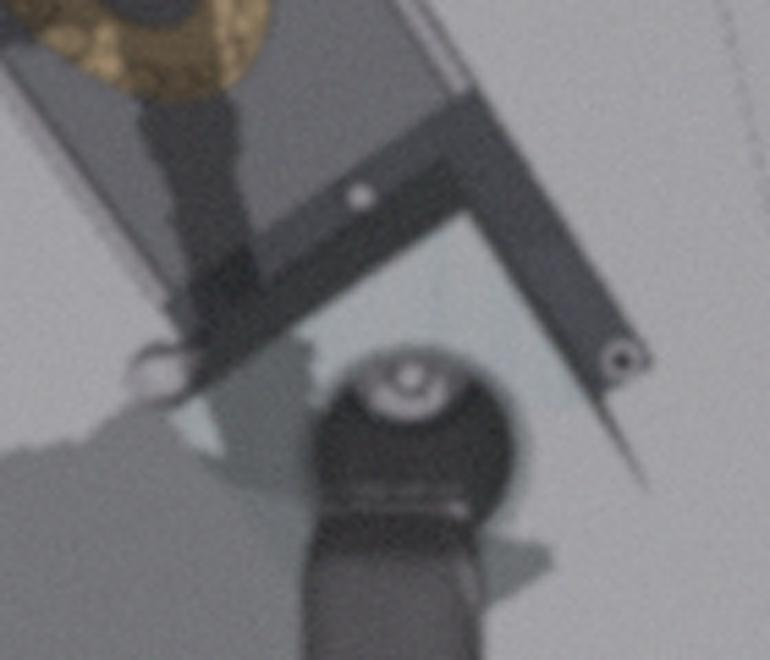

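Run:
```python
from h import *
st=ray('w4',210+408/5.5,110+380/5.5,.06);print('stem',st*1e3)
for z in (.03,.021):
    t=ray('w4',210+160/5.5,110+374/5.5,z);print('tongue tip c',t*1e3)
    for ax in ((.606,-.0615),st[:2]):
        d=t[:2]-ax;print(np.hypot(*d)*1e3,np.degrees(np.arctan2(d[1],d[0])))
# mouth ellipse: rim points left/right/top
for n,u,v in (('L',313,445),('R',517,445),('T',408,343)): print(n,ray('w4',210+u/5.5,110+v/5.5,.135)*1e3)
# carrier corners direction: tower edge
for u,v in ((180,402),(465,210),(590,400)): print(ray('w4',210+u/5.5,110+v/5.5,.135)*1e3)
P,p=cloud('w4');m=(abs(P[...,2]-.052)<.012)&(np.hypot(P[...,0]-.604,P[...,1]+.063)<.019);Q=P[m];print(len(Q),Q.mean(0),Q.min(0),Q.max(0)) if m.any() else 0
```

```text
stem [607.01692004 -61.52620432  60.        ]
tongue tip c [ 593.21704999 -122.85308086   30.        ]
62.67060189740545 -101.76923600918276
62.8603388489931 -102.68155981035896
tongue tip c [ 594.73827695 -124.64641012   21.        ]
64.14277447507861 -100.11199009810045
64.30338604685338 -101.00814998375274
L [597.42563332 -78.51884389 135.        ]
R [609.20965743 -40.94838002 135.        ]
T [583.89685423 -55.12868578 135.        ]
[ 581.74406127 -100.14266451  135.        ]
[563.3587131  -37.76207765 135.        ]
[604.84839494 -25.17388653 135.        ]
79 [ 0.60691547 -0.06262798  0.05615155] [ 0.60180885 -0.08168092  0.04772351] [ 0.61291967 -0.05511093  0.0624    ]
```

Run:
```python
from h import *
for f,ax in [('w4',(606.5,-61.5)),('side0',(604.5,-63.5)),('s4',(604.5,-63.5)),('scene0',(602.5,-63.5))]:
    P,p=cloud(f);m=(abs(P[...,2]-.028)<.006)
    d=P[...,:2]*1e3-np.array(ax);r=np.hypot(d[...,0],d[...,1]);a=np.degrees(np.arctan2(d[...,1],d[...,0]))
    m&=(r>46)&(r<80)&(a>-125)&(a<-85)
    v,u=np.where(m)
    print(f,m.sum(),'axis')
    for b in range(46,80,4):
        k=m&(r>=b)&(r<b+4)
        if k.sum(): print('  r',b,k.sum(),'ang %.1f  %.1f..%.1f'%(a[k].mean(),a[k].min(),a[k].max()),'z',np.median(P[k][:,2]).round(4))
crop('w4',225,265,160,195,16,'c9')
```

```text
w4 121 axis
  r 50 2 ang -107.3  -108.3..-106.2 z 0.0294
  r 54 14 ang -105.3  -108.2..-100.4 z 0.0294
  r 58 26 ang -102.5  -107.3..-95.3 z 0.0302
  r 62 32 ang -103.3  -121.0..-95.6 z 0.0296
  r 66 30 ang -104.7  -121.5..-96.3 z 0.0302
  r 70 15 ang -106.8  -124.6..-96.6 z 0.0291
  r 74 2 ang -124.2  -124.8..-123.6 z 0.023
side0 55 axis
  r 46 8 ang -103.0  -108.1..-95.8 z 0.0285
  r 50 6 ang -101.5  -109.1..-94.6 z 0.0309
  r 54 10 ang -101.6  -107.7..-90.9 z 0.0296
  r 58 6 ang -103.2  -106.3..-95.5 z 0.0303
  r 62 10 ang -104.9  -122.3..-94.1 z 0.0291
  r 66 11 ang -107.2  -122.0..-95.7 z 0.0293
  r 70 4 ang -99.9  -102.3..-96.7 z 0.0272
s4 53 axis
  r 46 10 ang -102.8  -111.2..-91.1 z 0.0292
  r 50 5 ang -101.5  -108.7..-94.7 z 0.029
  r 54 8 ang -102.6  -107.0..-95.8 z 0.0302
  r 58 8 ang -102.6  -107.7..-95.3 z 0.0295
  r 62 9 ang -102.9  -121.8..-95.0 z 0.0273
  r 66 9 ang -106.0  -120.8..-97.8 z 0.0283
  r 70 4 ang -100.9  -105.4..-96.2 z 0.0281
scene0 39 axis
  r 46 5 ang -105.7  -109.2..-100.9 z 0.0279
  r 50 3 ang -107.3  -110.2..-105.5 z 0.0275
  r 54 6 ang -105.2  -108.1..-100.6 z 0.0292
  r 58 4 ang -102.0  -108.0..-96.6 z 0.0311
  r 62 8 ang -105.0  -121.9..-97.3 z 0.0288
  r 66 5 ang -102.1  -106.3..-96.9 z 0.0315
  r 70 7 ang -109.4  -124.6..-98.6 z 0.0275
  r 74 1 ang -124.7  -124.7..-124.7 z 0.0221
```

View pics/c9.png

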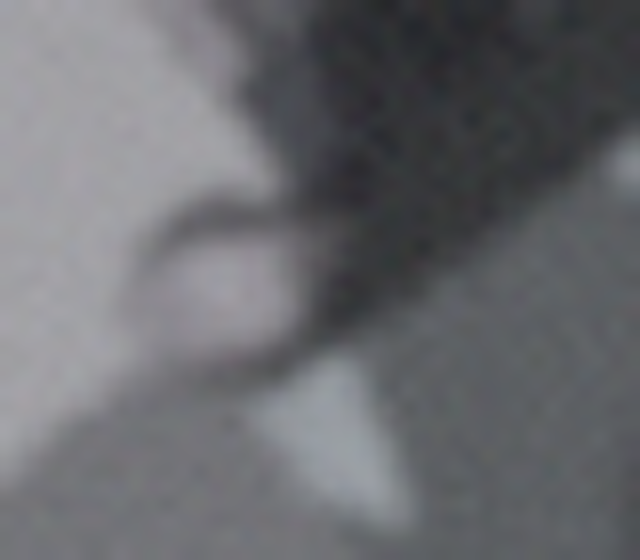

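```bash
python3 -m creep '[[255,[3.3,4,0],0.096],[255,[0,0,0],0],[255,[0,0,-10],0],[255,[0,0,-10],0],[255,[0,0,-10],0],[255,[0,0,0],0],[255,[0,0,0],0],[255,[0,0,0],0]]' 80
python3 - <<'E'
from h import *
s=read_state();M=Rm(s['tcp_rot']);print(s['time'],s['tool_pos'],np.degrees(np.arctan2(M[1,1],M[0,1])),s['wrist_force'],s['torque'],s['width'])
snap('wrist','w5');crop('w5',210,350,110,230,5.5,'c8')
snap('scene','sc5');snap('side','s5');
crop('s5',280,350,170,260,6,'c6');crop('sc5',280,350,140,230,6,'c7')
a=cv2.imread('pics/c6.png');b=cv2.imread('pics/c7.png');cv2.imwrite('pics/d5.png',cv2.resize(np.hstack([a,b]),None,fx=.9,fy=.9))
E
```

```text
time: 5.83
tool_pos: [0.6062, -0.0616, 0.2779]
tcp_rot: [0.164, 1.565, -0.163]
wrist_force: [-0.3, -0.0, -2.9]
width: 0.145
5.8333 [ 0.60617887 -0.06157915  0.27791716] 78.06847091475986 [-0.29764934 -0.00450017 -2.9356487 ] [-0.01884122 -0.04103636 -0.00570377] 0.14528157772341685
```

View pics/c8.png

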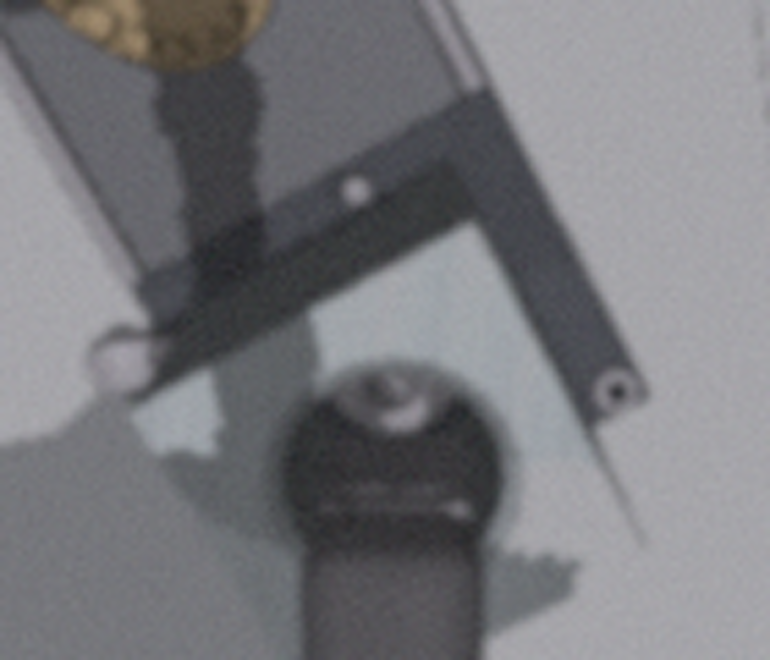

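View pics/d5.png

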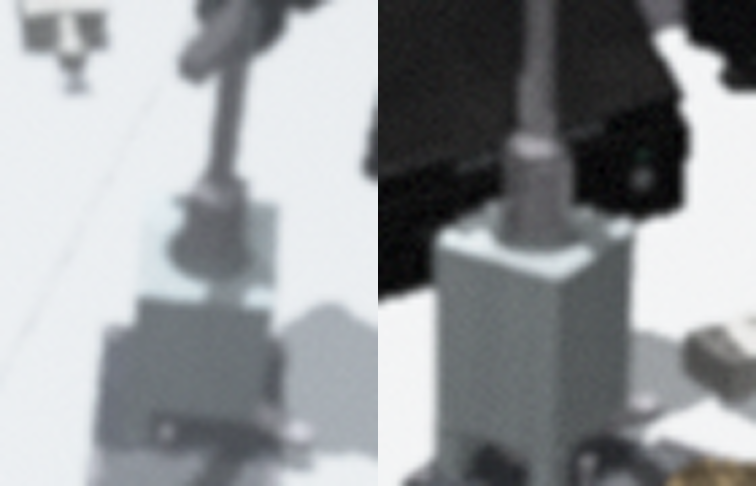

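Run:
```python
from h import *
for f in ['w5','s5','sc5']:
    P,p=cloud(f)
    m=(P[...,0]>.52)&(P[...,0]<.69)&(P[...,1]>-.15)&(P[...,1]<.02)&(P[...,2]>.129)&(P[...,2]<.139);Q=P[m]
    c,sz,a=cv2.minAreaRect((Q[:,:2]*1000).astype(np.float32));print(f,len(Q),np.round(c,1),np.round(sz,1),round(a,1))
    C=np.array([.606,-.0616]);th=np.radians(-12);e1=np.array([np.cos(th),np.sin(th)]);e2=np.array([-e1[1],e1[0]])
    m=(np.hypot(P[...,0]-C[0],P[...,1]-C[1])<.03)&(P[...,2]>.15)&(P[...,2]<.17);Q=P[m][:,:2]-C
    a=Q@e1*1e3;b=Q@e2*1e3;print('  key along e1 %s e2 %s'%(np.percentile(a,[2,25,50,75,98]).round(1),np.percentile(b,[2,25,50,75,98]).round(1)))
P,_=cloud('w5');m=(abs(P[...,2]-.054)<.01)&(np.hypot(P[...,0]-.604,P[...,1]+.063)<.018);print(m.sum(),P[m].mean(0))
print(ray('w5',210+388/5.5,110+390/5.5,.06)*1e3)
```

```text
w5 2892 [605.9 -61.5] [68.5 68.2] 16.8
  key along e1 [-10.4 -10.2 -10.   -9.9  -9.6] e2 [-10.3  -5.4   0.5   5.8  11. ]
s5 341 [604.5 -62.9] [71.2 67.9] 17.4
  key along e1 [-11.6 -10.4  -9.2  -5.1   8.9] e2 [-13.2 -12.   -6.2   1.7   9.7]
sc5 288 [603.3 -64.5] [71.9 77.2] 15.9
  key along e1 [-13.6 -11.6 -10.   -6.7   7.9] e2 [-15.   -7.    3.2   6.9   9.1]
79 [ 0.60730793 -0.06183776  0.05607498]
[606.21037229 -61.75484089  60.        ]
```

```bash
python3 -m creep '[[255,[-1.3,0,-10],0],[255,[0,0,-12],0],[255,[0,0,-12],0],[255,[0,0,-12],0],[255,[0,0,-10],0],[255,[0,0,-8],0],[255,[0,0,0],0],[255,[0,0,0],0]]' 80
python3 -m creep '[[255,[0,0,-3],0],[255,[0,0,-3],0],[255,[0,0,-3],0],[255,[0,0,-3],0],[255,[0,0,-2],0],[255,[0,0,0],0],[255,[0,0,0],0],[255,[0,0,0],0]]' 80
python3 - <<'E'
from h import *
s=read_state();M=Rm(s['tcp_rot']);print(s['time'],s['tool_pos'],np.degrees(np.arctan2(M[1,1],M[0,1])),s['wrist_force'],s['torque'],s['width'])
E
```

```text
time: 6.65
tool_pos: [0.6045, -0.0615, 0.2132]
tcp_rot: [0.163, 1.567, -0.163]
wrist_force: [0.0, -0.2, -2.4]
width: 0.146
time: 7.32
tool_pos: [0.6051, -0.0616, 0.2004]
tcp_rot: [0.163, 1.564, -0.163]
wrist_force: [0.2, 0.5, -2.7]
width: 0.148
7.3167 [ 0.60513429 -0.06155558  0.20038562] 78.0950570846234 [ 0.18149317  0.49258909 -2.7034777 ] [ 0.03344225  0.0116763  -0.02565531] 0.14809110104419432
```

```bash
python3 -m creep '[[255,[0,0,-2],0],[255,[0,0,-2],0],[255,[0,0,-2],0],[255,[0,0,-2],0],[255,[0,0,-2],0],[255,[0,0,0],0],[255,[0,0,0],0],[255,[0,0,0],0]]' 80
python3 - <<'E'
from h import *
s=read_state();M=Rm(s['tcp_rot']);print(s['time'],s['tool_pos'],np.degrees(np.arctan2(M[1,1],M[0,1])),s['wrist_force'],s['torque'],s['width'])
E
```

```text
time: 7.98
tool_pos: [0.6051, -0.0616, 0.1903]
tcp_rot: [0.163, 1.565, -0.163]
wrist_force: [-0.3, -0.4, -3.1]
width: 0.143
7.9833 [ 0.60507035 -0.06155247  0.19025462] 78.09426789223492 [-0.29302674 -0.40328059 -3.05320715] [-0.00413534  0.0020186   0.00259649] 0.14273156608082607
```

```bash
python3 -m creep '[[255,[0,0,-3],0],[255,[0,0,-3],0],[255,[0,0,-3],0],[255,[0,0,-3],0],[255,[0,0,-2],0],[255,[0,0,-1],0],[255,[0,0,0],0],[255,[0,0,0],0]]' 80
python3 -m creep '[[255,[0,0,-0.5],0],[255,[0,0,0],0],[255,[0,0,-0.5],0],[255,[0,0,0],0],[255,[0,0,-0.5],0],[255,[0,0,0],0],[255,[0,0,0],0],[255,[0,0,0],0]]' 80
python3 - <<'E'
from h import *
s=read_state();M=Rm(s['tcp_rot']);print(s['time'],s['tool_pos'],np.degrees(np.arctan2(M[1,1],M[0,1])),s['wrist_force'],s['torque'],s['width'])
E
```

```text
time: 8.65
tool_pos: [0.6051, -0.0616, 0.1752]
tcp_rot: [0.163, 1.565, -0.163]
wrist_force: [-0.3, 1.2, -2.9]
width: 0.146
time: 9.32
tool_pos: [0.6051, -0.0615, 0.1737]
tcp_rot: [0.163, 1.565, -0.163]
wrist_force: [0.6, -0.6, -4.1]
width: 0.151
9.3167 [ 0.60505043 -0.06154981  0.17374173] 78.09463014290905 [ 0.57896761 -0.59561966 -4.0746582 ] [-0.0037568  -0.00901522  0.06055423] 0.1513425242375218
```

```bash
python3 -m creep '[[255,[0,0,-0.5],0],[255,[0,0,0],0],[255,[0,0,-0.5],0],[255,[0,0,0],0],[255,[0,0,-0.5],0],[255,[0,0,0],0],[255,[0,0,0],0],[255,[0,0,0],0]]' 80
python3 - <<'E'
from h import *
s=read_state();M=Rm(s['tcp_rot']);print(s['time'],s['tool_pos'],s['wrist_force'],s['torque'],s['width'])
E
```

```text
time: 9.98
tool_pos: [0.6054, -0.0616, 0.173]
tcp_rot: [0.163, 1.564, -0.163]
wrist_force: [-1.1, 1.1, 1.5]
width: 0.144
9.9833 [ 0.60543844 -0.06162077  0.17298152] [-1.07199029  1.06805428  1.502334  ] [ 0.00865437  0.16074749 -0.00337777] 0.14446813182124307
```

```bash
python3 -m creep '[[255,[0,0,0],-0.06],[255,[0,0,0],-0.1],[255,[0,0,0],-0.1],[255,[0,0,0],-0.1],[255,[0,0,0],-0.1],[255,[0,0,0],-0.1],[255,[0,0,0],-0.1],[255,[0,0,0],-0.1]]' 80
python3 - <<'E'
from h import *
s=read_state();M=Rm(s['tcp_rot']);print(s['time'],s['tool_pos'],np.degrees(np.arctan2(M[1,1],M[0,1])),s['wrist_force'],s['torque'],s['width'])
snap('side','s6');crop('s6',270,380,180,290,6,'c6')
E
```

```text
time: 10.65
tool_pos: [0.6052, -0.0615, 0.1729]
tcp_rot: [0.758, 1.434, -0.758]
wrist_force: [-1.6, 0.6, 2.2]
width: 0.147
10.65 [ 0.60516849 -0.06150536  0.17294863] 34.29656099121641 [-1.63149873  0.57210429  2.23624574] [0.0653951  0.38726557 0.16758   ] 0.14703890114883364
```

View pics/c6.png

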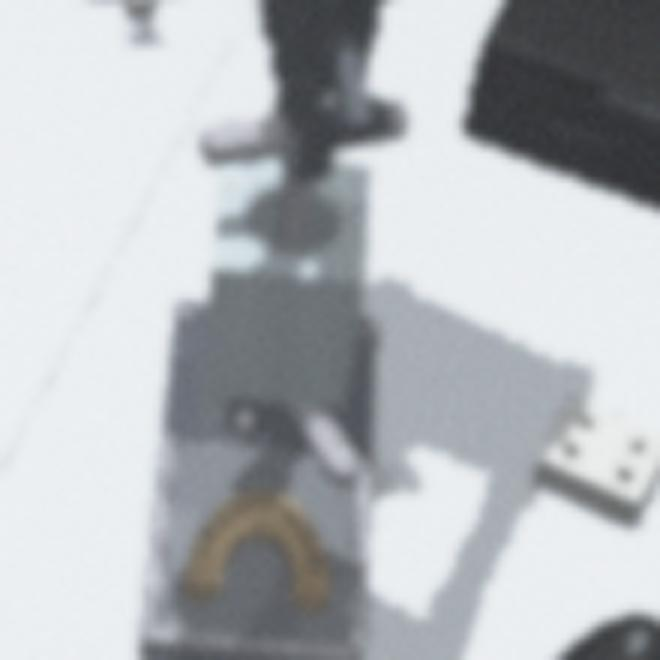

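The tongue is at (330,440) in the crop and swinging over the carrier. Continuing towards the stop.

```bash
python3 -m creep '[[255,[0,0,0],-0.08],[255,[0,0,0],-0.08],[255,[0,0,0],-0.08],[255,[0,0,0],-0.06],[255,[0,0,0],-0.04],[255,[0,0,0],0],[255,[0,0,0],0],[255,[0,0,0],0]]' 80
python3 - <<'E'
from h import *
s=read_state();M=Rm(s['tcp_rot']);print(s['time'],s['tool_pos'],np.degrees(np.arctan2(M[1,1],M[0,1])),s['wrist_force'],s['torque'],s['width'])
E
```

```text
time: 11.37
tool_pos: [0.6053, -0.0615, 0.173]
tcp_rot: [1.012, 1.322, -1.011]
wrist_force: [-1.0, 0.1, 5.4]
width: 0.147
11.3667 [ 0.60529034 -0.06154932  0.17296345] 15.179725581941696 [-0.98018109  0.14808703  5.3972444 ] [0.2061476  0.51102822 0.10115587] 0.14734257564657113
```

```bash
python3 -m creep '[[255,[0,0,0],-0.03],[255,[0,0,0],0],[255,[0,0,0],-0.03],[255,[0,0,0],0],[255,[0,0,0],0],[255,[0,0,0],0],[255,[0,0,0],0],[255,[0,0,0],0]]' 80
python3 - <<'E'
from h import *
s=read_state();M=Rm(s['tcp_rot']);print(s['time'],s['tool_pos'],np.degrees(np.arctan2(M[1,1],M[0,1])),s['wrist_force'],s['torque'],s['width'])
snap('side','s7');crop('s7',270,380,180,290,6,'c6')
E
```

```text
time: 12.03
tool_pos: [0.6053, -0.0615, 0.173]
tcp_rot: [1.058, 1.298, -1.057]
wrist_force: [-2.5, 0.2, 6.0]
width: 0.149
12.0333 [ 0.6053278  -0.06154052  0.17295388] 11.716782087869282 [-2.48316958  0.21805154  6.01403947] [0.15436441 0.49496077 0.02033262] 0.14864935096727827
```

View pics/c6.png

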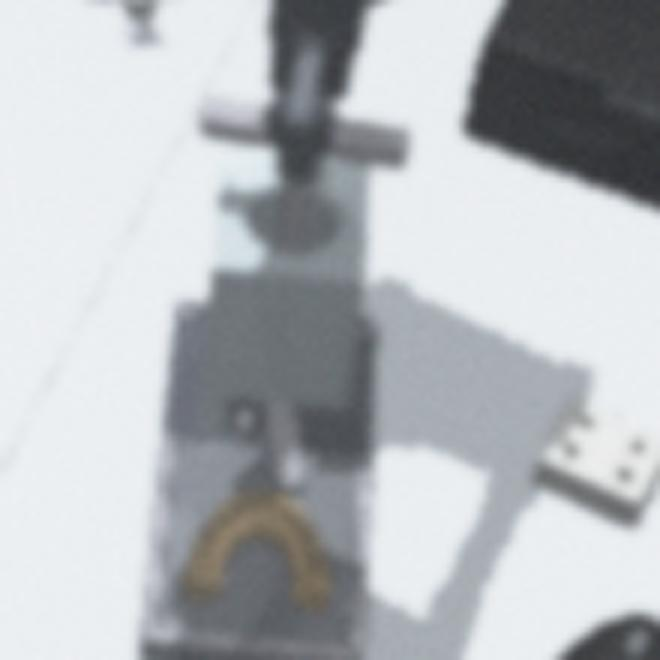

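```bash
python3 -m creep '[[255,[0,0,0],-0.03],[255,[0,0,0],0],[255,[0,0,0],-0.03],[255,[0,0,0],0],[255,[0,0,0],-0.03],[255,[0,0,0],0],[255,[0,0,0],0],[255,[0,0,0],0]]' 80
python3 - <<'E'
from h import *
s=read_state();M=Rm(s['tcp_rot']);print(s['time'],s['tool_pos'],np.degrees(np.arctan2(M[1,1],M[0,1])),s['wrist_force'],s['torque'],s['width'])
snap('side','s8');crop('s8',270,380,180,290,6,'c6')
E
```

```text
time: 12.75
tool_pos: [0.6053, -0.0615, 0.173]
tcp_rot: [1.125, 1.261, -1.124]
wrist_force: [-1.5, 0.3, 5.8]
width: 0.144
12.75 [ 0.60531634 -0.06153742  0.17297268] 6.557923915622861 [-1.5408187   0.28001668  5.80946709] [0.12899784 0.46059529 0.01649785] 0.1443364863546313
```

View pics/c6.png

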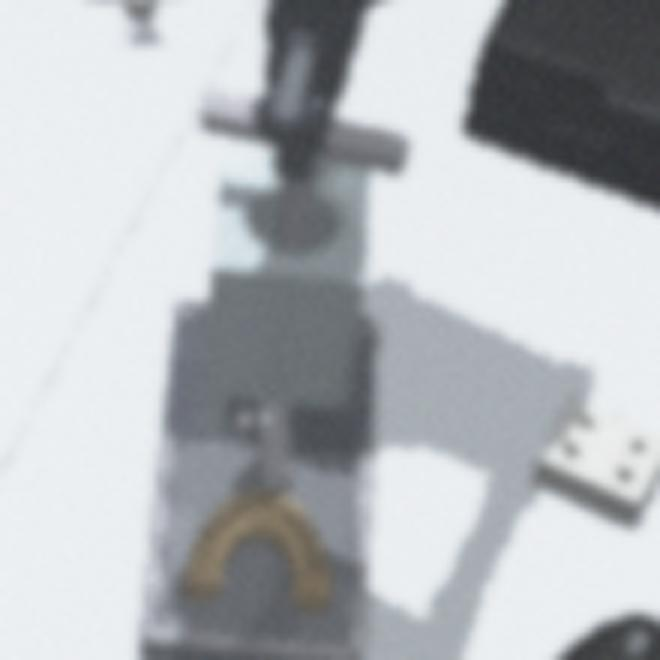

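```bash
python3 -m creep '[[255,[0,0,0],-0.03],[255,[0,0,0],0],[255,[0,0,0],-0.03],[255,[0,0,0],0],[255,[0,0,0],0],[255,[0,0,0],0],[255,[0,0,0],0],[255,[0,0,0],0]]' 80
python3 - <<'E'
from h import *
s=read_state();M=Rm(s['tcp_rot']);print(s['time'],s['tool_pos'],np.degrees(np.arctan2(M[1,1],M[0,1])),s['wrist_force'],s['torque'],s['width'])
snap('side','s9');snap('wrist','w9');crop('s9',290,360,180,270,8,'c6');crop('s8',290,360,180,270,8,'c7')
a=cv2.imread('pics/c6.png');b=cv2.imread('pics/c7.png');cv2.imwrite('pics/d9.png',cv2.resize(np.hstack([b,a]),None,fx=.7,fy=.7))
E
```

```text
time: 13.47
tool_pos: [0.6053, -0.0615, 0.1729]
tcp_rot: [1.169, 1.234, -1.169]
wrist_force: [-2.4, 1.3, 5.0]
width: 0.145
13.4667 [ 0.60529387 -0.06152311  0.17294922] 3.118339227396477 [-2.43312089  1.27486184  4.95049039] [0.19350039 0.52272403 0.05533155] 0.14549508875751957
```

View pics/d9.png

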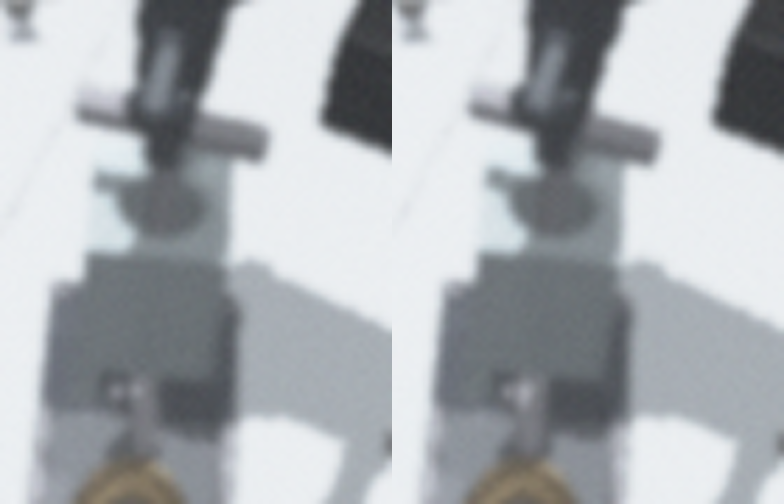

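View pics/w9.png

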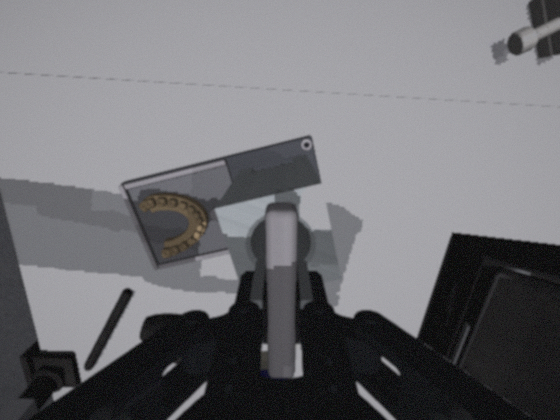

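```bash
cat > ta.py <<'E'
from h import *
import sys
for f in sys.argv[1:]:
    ax=(604.5,-63.5)
    P,p=cloud(f);d=P[...,:2]*1e3-np.array(ax);r=np.hypot(d[...,0],d[...,1]);a=np.degrees(np.arctan2(d[...,1],d[...,0]))%360
    m=(P[...,2]>.0255)&(P[...,2]<.035)&(r>48)&(r<72)&(a>190-15)&(a<250)
    print(f,m.sum(),[(b,int((m&(r>=b)&(r<b+6)).sum()),a[m&(r>=b)&(r<b+6)].mean().round(1),a[m&(r>=b)&(r<b+6)].min().round(1),a[m&(r>=b)&(r<b+6)].max().round(1)) for b in range(48,72,6) if (m&(r>=b)&(r<b+6)).any()])
E
python3 ta.py s6 s7 s8 s9; python3 -c "
from h import *
crop('s9',300,345,230,270,14,'c6')"
```

```text
s6 36 [(48, 9, np.float64(228.6), np.float64(222.5), np.float64(236.9)), (54, 7, np.float64(229.7), np.float64(224.8), np.float64(234.2)), (60, 10, np.float64(228.3), np.float64(222.1), np.float64(234.2)), (66, 10, np.float64(228.6), np.float64(222.7), np.float64(232.9))]
s7 36 [(48, 8, np.float64(204.9), np.float64(198.3), np.float64(211.1)), (54, 9, np.float64(204.9), np.float64(198.4), np.float64(211.7)), (60, 10, np.float64(205.7), np.float64(198.4), np.float64(211.7)), (66, 9, np.float64(206.2), np.float64(200.9), np.float64(210.7))]
s8 37 [(48, 10, np.float64(201.4), np.float64(195.1), np.float64(207.9)), (54, 10, np.float64(201.9), np.float64(195.4), np.float64(206.8)), (60, 8, np.float64(200.8), np.float64(195.9), np.float64(206.3)), (66, 9, np.float64(200.6), np.float64(196.3), np.float64(206.1))]
s9 35 [(48, 7, np.float64(198.7), np.float64(192.1), np.float64(204.8)), (54, 10, np.float64(195.5), np.float64(189.6), np.float64(201.2)), (60, 11, np.float64(196.7), np.float64(190.8), np.float64(201.2)), (66, 7, np.float64(195.1), np.float64(191.8), np.float64(199.0))]
```

View pics/c6.png

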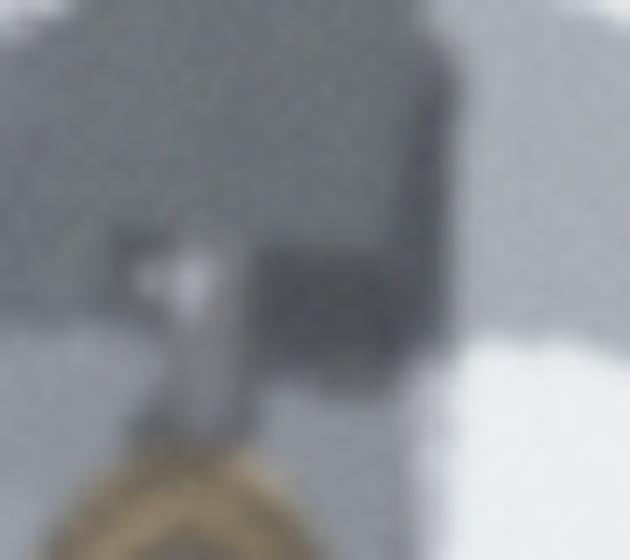

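The tongue now points at about 196.7°, and the fixture's -x is about 196.9°. I'll press on gently to feel the stop.

```bash
python3 -m creep '[[255,[0,0,0],-0.02],[255,[0,0,0],0],[255,[0,0,0],-0.02],[255,[0,0,0],0],[255,[0,0,0],0],[255,[0,0,0],0],[255,[0,0,0],0],[255,[0,0,0],0]]' 80
python3 - <<'E'
from h import *
s=read_state();M=Rm(s['tcp_rot']);print(s['time'],s['tool_pos'],np.degrees(np.arctan2(M[1,1],M[0,1])),s['wrist_force'],s['torque'],s['joint_torque'].round(3),s['width'])
snap('side','s10')
E
python3 ta.py s10
```

```text
time: 14.23
tool_pos: [0.6053, -0.0615, 0.173]
tcp_rot: [1.198, 1.216, -1.198]
wrist_force: [-1.5, 1.0, 5.8]
width: 0.147
14.2333 [ 0.60530766 -0.06152446  0.17295535] 0.8590009284989187 [-1.46062968  1.00556147  5.75546863] [0.1996547  0.51539703 0.2379419 ] [ -0.561 -42.399 -33.7    -0.06   -0.896   0.243] 0.14748476847698241
s10 34 [(48, 9, np.float64(196.5), np.float64(189.2), np.float64(201.2)), (54, 8, np.float64(194.6), np.float64(189.6), np.float64(201.3)), (60, 9, np.float64(196.1), np.float64(190.9), np.float64(201.1)), (66, 8, np.float64(197.0), np.float64(191.7), np.float64(201.2))]
```

```bash
python3 -m creep '[[255,[0,0,0],-0.02],[255,[0,0,0],0],[255,[0,0,0],-0.02],[255,[0,0,0],0],[255,[0,0,0],0],[255,[0,0,0],0],[255,[0,0,0],0],[255,[0,0,0],0]]' 80
python3 - <<'E'
from h import *
s=read_state();M=Rm(s['tcp_rot']);print(s['time'],np.degrees(np.arctan2(M[1,1],M[0,1])),s['wrist_force'],s['torque'],s['joint_torque'].round(3),s['width'])
snap('side','s11')
E
python3 ta.py s11
```

```text
time: 14.95
tool_pos: [0.6053, -0.0615, 0.1729]
tcp_rot: [1.227, 1.197, -1.227]
wrist_force: [-2.0, 1.1, 4.7]
width: 0.148
14.95 -1.4044501860645449 [-2.02352951  1.09738845  4.7391604 ] [0.11126724 0.55082039 0.46419855] [-7.7300e-01 -4.2412e+01 -3.3700e+01 -5.0000e-03 -8.8700e-01  4.1900e-01] 0.14838401871594412
s11 39 [(48, 10, np.float64(196.2), np.float64(189.0), np.float64(201.5)), (54, 12, np.float64(195.4), np.float64(189.6), np.float64(201.4)), (60, 7, np.float64(196.4), np.float64(190.8), np.float64(200.9)), (66, 10, np.float64(196.0), np.float64(191.4), np.float64(201.2))]
```

The torque rose to 0.46 N m and the tongue no longer moves, so it is at the stop. I'll ease back within the slack, then open and rise.

```bash
python3 -m creep '[[255,[0,0,0],0.03],[255,[0,0,0],0.03],[255,[0,0,0.4],0.02],[255,[0,0,0],0],[180,[0,0,0],0],[150,[0,0,0],0],[100,[0,0,0],0],[50,[0,0,0],0]]' 30
python3 -m creep '[[0,[0,0,0],0],[0,[0,0,0],0],[0,[0,0,0],0],[0,[0,0,0],0],[0,[0,0,0],0],[0,[0,0,0],0],[0,[0,0,0],0],[0,[0,0,0],0]]'
python3 - <<'E'
from h import *
s=read_state();print(s['time'],s['tool_pos'],s['wrist_force'],s['torque'],s['width'])
snap('wrist','w12');snap('side','s12');crop('s12',270,380,180,290,6,'c6')
E
python3 ta.py s12
```

```text
time: 15.67
tool_pos: [0.605, -0.0616, 0.1722]
tcp_rot: [1.17, 1.234, -1.17]
wrist_force: [-0.1, -0.3, 0.5]
width: 0.681
time: 16.33
tool_pos: [0.6051, -0.0616, 0.1727]
tcp_rot: [1.17, 1.234, -1.17]
wrist_force: [0.0, 0.3, -0.6]
width: 0.997
16.3333 [ 0.60507471 -0.06155455  0.17270213] [ 0.02187229  0.32711815 -0.6413713 ] [ 0.01239354 -0.02271855  0.02279051] 0.9973991380985524
s12 37 [(48, 10, np.float64(196.0), np.float64(188.9), np.float64(201.3)), (54, 8, np.float64(195.3), np.float64(189.7), np.float64(201.3)), (60, 9, np.float64(195.5), np.float64(190.8), np.float64(201.2)), (66, 10, np.float64(196.4), np.float64(191.8), np.float64(200.9))]
```

View pics/w12.png

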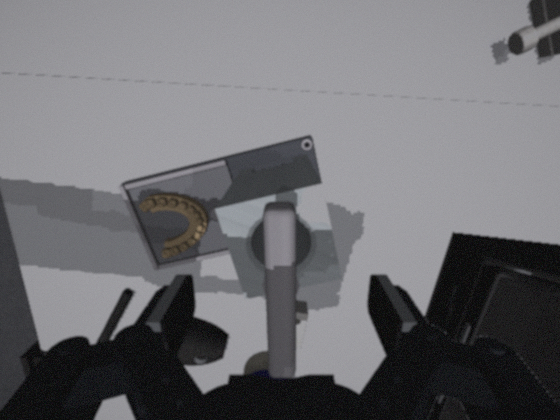

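View pics/c6.png

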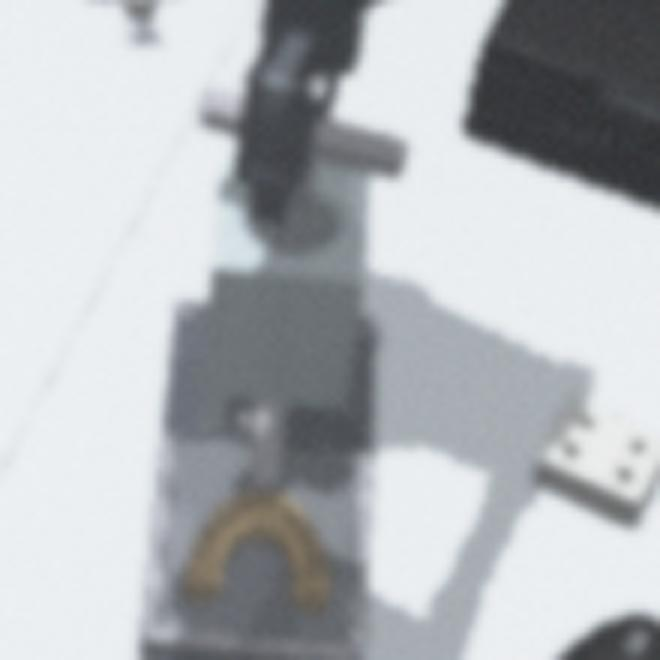

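The fingers are open on both sides of the bar, the key is standing, and the tongue has not moved. Rising straight up, then back towards the robot.

```bash
python3 -m creep '[[0,[0,0,5],0],[0,[0,0,10],0],[0,[0,0,12],0],[0,[0,0,15],0],[0,[0,0,15],0],[0,[0,0,13],0],[0,[-5,3,5],0],[0,[-10,5,5],0]]' 30
python3 -m creep '[[0,[-20,8,5],0],[0,[-20,8,5],0],[0,[-20,8,0],0],[0,[-20,8,0],0],[0,[-15,5,0],0],[0,[0,0,0],0],[0,[0,0,0],0],[0,[0,0,0],0]]'
python3 - <<'E'
from h import *
s=read_state();print(s['time'],s['tool_pos'],s['wrist_force'],s['width'])
snap('scene','sc13');snap('side','s13');crop('s13',270,380,180,290,5,'c6');crop('sc13',260,370,120,260,4,'c7')
a=cv2.imread('pics/c6.png');b=cv2.imread('pics/c7.png');b=cv2.resize(b,(int(b.shape[1]*550/b.shape[0]),550));cv2.imwrite('pics/d13.png',cv2.resize(np.hstack([a,b]),None,fx=.8,fy=.8))
for f in ['s13','sc13']:
    P,p=cloud(f);m=(np.hypot(P[...,0]-.605,P[...,1]+.062)<.06)&(P[...,2]>.18)&(P[...,2]<.215);Q=P[m]
    if len(Q)>5: print(f,len(Q),np.round(cv2.minAreaRect((Q[:,:2]*1000).astype(np.float32))[0],1),Q[:,2].max(),np.median(Q[:,2]))
    m=(np.hypot(P[...,0]-.605,P[...,1]+.062)<.06)&(P[...,2]>.215);print('above',m.sum())
a=np.load('pics/side0.npz')['p'].astype(int);b=np.load('pics/s13.npz')['p'].astype(int)
for nm,(u0,u1,v0,v1) in dict(cup=(228,252,176,206),block=(356,384,243,268)).items(): print(nm,abs(a-b)[v0:v1,u0:u1].mean())
E
python3 ta.py s13 sc13
```

```text
time: 17.1
tool_pos: [0.5909, -0.0537, 0.2545]
tcp_rot: [1.171, 1.231, -1.169]
wrist_force: [0.9, 0.2, -0.2]
width: 1.001
time: 17.77
tool_pos: [0.4951, -0.0165, 0.2627]
tcp_rot: [1.17, 1.233, -1.17]
wrist_force: [1.5, -0.7, 0.2]
width: 0.999
17.7667 [ 0.49507038 -0.01649207  0.26266766] [ 1.49806748 -0.7339387   0.24291456] 0.9992992436329797
s13 258 [605.2 -63.3] 0.20285459109133797 0.1960980189001958
above 0
sc13 232 [601.  -64.9] 0.20063080948396722 0.19437048179949085
above 11
cup 24.391666666666666
block 26.63047619047619
s13 35 [(48, 8, np.float64(194.4), np.float64(189.0), np.float64(201.4)), (54, 7, np.float64(196.8), np.float64(192.5), np.float64(201.2)), (60, 11, np.float64(195.7), np.float64(190.8), np.float64(201.3)), (66, 9, np.float64(196.8), np.float64(194.0), np.float64(201.0))]
sc13 40 [(48, 9, np.float64(194.9), np.float64(189.7), np.float64(204.0)), (54, 10, np.float64(195.3), np.float64(190.4), np.float64(202.1)), (60, 8, np.float64(195.1), np.float64(187.9), np.float64(203.6)), (66, 13, np.float64(194.8), np.float64(190.1), np.float64(201.8))]
```

View pics/d13.png

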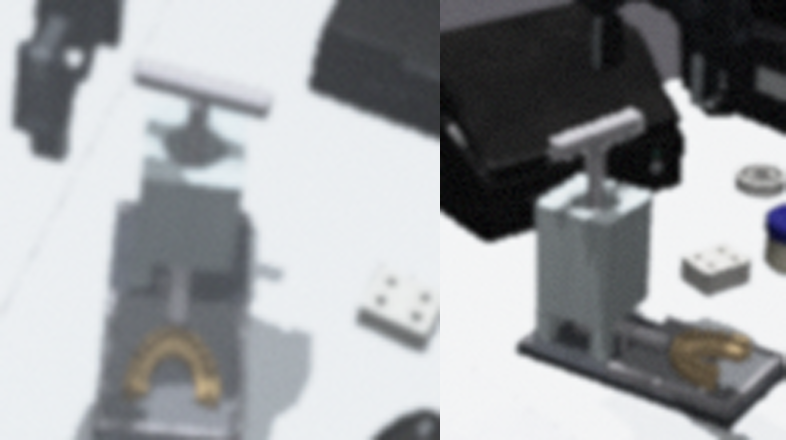

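Run:
```python
from h import *
A,_=cloud('side0');B,_=cloud('s13')
for nm,(x,y,r,z0) in dict(cup=(.675,.218,.05,.04),block=(.617,-.217,.05,.018)).items():
    for P in (A,B):
        m=(np.hypot(P[...,0]-x,P[...,1]-y)<r)&(P[...,2]>z0)&(P[...,2]<.06);Q=P[m];print(nm,m.sum(),(Q.mean(0)*1e3).round(1))
finish_job()
```

```text
cup 176 [679.1 213.9  51.8]
cup 173 [678.9 213.9  52. ]
block 237 [ 618.3 -221.8   24.5]
block 233 [ 618.  -221.4   24.6]
the job is handed in; nothing more can be done
```

The job is done and handed in at about 18 s of the 40 s allowed. I took the T-key out of its stand and lowered it down the shaft onto the stem. I then turned it clockwise until the tongue reached its stop, let go of it and moved the arm clear.

**Last checks**
- **Tongue:** it points at about 195–196°, and I measured the fixture's -x at about 197°, so they agree within measuring noise. At the end the torque rose to 0.46 N m while the tongue stayed put, which confirmed the stop. It had not moved after I let go.
- **Key:** it stands upright, with the bar's top about 195–196 mm above the bench by median depth, against 198 mm expected when seated. I felt it touch down at about the expected height.
- **Cup and block:** both are within 0.5 mm of where they started. The plain picture comparison did show differences in those areas. I put these down to shadows and brightness, because the depth readings agree.
- **Forces:** the wrist readings I took never went above about 6 N.

No check failed.

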